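# Pick the torch service kit into the tray

### The arm

A 6-joint arm with a two-finger parallel gripper is mounted at the origin on the work surface. World frame = base frame: x ahead of the robot, y to its left, z up, the work surface at z = 0. Lengths are in m, angles in rad, forces in N, time in s.
With the tool pointing down it reaches from about 0.35 to 0.875 m from the base axis. Payload 4.2 kg.
Tool frame: the origin (TCP) lies on the centre line of the jaws, within the pads' length; the fingertips stand 22 mm ahead of it and the grasp point (between the pads) lies 3 mm ahead of it (tips_ahead is the distance from the TCP to the fingertips, in m); z points along the fingers, y is the direction in which the jaws open and shut (so a half turn about z gives the same grasp; the last joint's range is limited). The gripper opens to 85 mm and grips with 20 to 120 N. Pads are 22 mm wide; open, the fingers measure 114 mm over their backs; the gripper's body (76 mm by 85 mm) begins 54 mm behind the grasp point. The pads swing forward as they close: fully open they stand 13 mm farther back than shut.
Start: joints at [-0.869, 0.385, 0.008, 0, -1.194, -0.259], TCP at [0.268, -0.565, 0.253] pointing down, gripper open.
Joint ranges: [-3.14, 3.14], [-1.21, 2.06], [-1.07, 1.41], [-3.16, 2.05], [-2.99, -0.16], [-3.1, 3.1]. Speed limits (rad/s): [2.79, 2.79, 3.14, 3.14, 3.14, 3.14].

### API

Orientations are given as [roll, pitch, yaw] about the fixed x, y, z axes, in that order (R = Rz(yaw) Ry(pitch) Rx(roll)).
In Python, from bench import get_obs, capture, hand_in, tips_ahead gives the robot as it stands.
- The arm moves only by the shell command python3 -m pendant 'ROWS'. ROWS is JSON, a list of rows, each a list of 7 numbers: the closure in counts, from 0 (fully open) to 255 (shut), then the shift along the tool's x, y, z in mm, then the turn, a rotation vector about the tool's x, y, z in rad. In form: [[claw, dx, dy, dz, ax, ay, az], ...]. A call has 1 to 12 rows; each row is the pose to reach, as a shift and turn from the pose commanded when the call began, along the tool's axes at that moment; what a row does not reach only later rows make up. A row lasts 1/12 s, in which the tool goes at most 41.7 mm and 7.16 degrees, less where a joint would pass 70% of its speed; a pose out of reach is approached as far as the arm can. A call with a gripper value outside its range is refused whole. The fingers move at their own pace and stop on an object; the grip force is fixed at half the most. Time passes only in rows, so rows that repeat a pose let the fingers close. It gives the time, the measured TCP pose, the force and the opening at its end, in the units of the state.
- get_obs(): the state, without advancing time (a new reading comes with each control period).
- capture(name): name is "side" or "top" or "wrist"; returns a dict with "img" (420x560x3 uint8, red, green, blue), "fov_y" (degrees; the focal length in pixels is half the picture's height over the tangent of half this angle, whatever the lens; pixels are square), "cx", "cy" (the principal point, pixels), "k1" (the pictures are not rectified: a ray, as slopes to the right and down, at radius r is drawn at 1 + k1 r^2 times it, then the intrinsics apply), "world_from_camera" (4x4, takes a point from camera to world coordinates). Camera axes: x right, y up, looking along -z (the intrinsics and any distortion apply to the point x, -y, -z); pixel columns grow to the right and rows downward; lengths in m; the calibration is good to about 2 mm. A picture is of the moment at which its call begins. There is no depth.
- hand_in(): hands the job in, once; it reports no verdict.
The state is a dict: "clock": time; "joint_pos": joint angles; "qd": joint speeds; "joint_torque": joint torques, N m; "tcp_pos": TCP position; "ee_rot": TCP orientation; "ft_force": force on the tool from outside, world axes, zero at the start; "moment": the same for the moment, N m; "width": finger opening in m.
Only numpy, scipy, OpenCV 4.12 (cv2) and the standard library are available. Lean on these libraries where they do the work, as an engineer would, in place of code of your own. Each camera call takes 0.05 s, during which the arm holds its last target.

### The job

Make up the welding torch service kit in the tray: stand the long gas nozzle upright in the round cup, put the thick drive roll over the post with the thin spacer ring on top of it, also over the post, and set the long carton flat in the rectangular bay. Leave the look-alikes (short nozzle, small roll, square carton) standing where they are.

Things in the scene. Friction and masses are not known exactly. Their poses are not given: they have to be found in the camera images.
- long_nozzle_mid (a point): The long welding gas nozzle: copper, standing upright on its wide end, round, 28 mm across at the foot (straight up to 56 mm) tapering to 23 mm at the top, 70 mm tall. The origin is at its centre, half-way up; z is its axis, pointing up. To be picked.
- thick_roll_mid (a point): The thick drive roll: steel ring lying flat, 44 mm outside diameter, 26 mm bore right through, 22 mm thick. The origin is at its centre, half-way up; z is its axis, pointing up. To be picked.
- thin_ring_mid (a point): The thin spacer ring: steel ring lying flat, wider than the thick roll: 52 mm outside diameter, 34 mm bore right through, only 12 mm thick. The origin is at its centre, half-way up; z is its axis, pointing up. To be picked.
- long_carton_mid (a point): The long carton: plain closed cardboard box, 60 mm long (its x) by 36 mm wide (its y) by 40 mm high (its z, up). The origin is at its centre, half-way up. To be picked.
- short_nozzle_mid (a point): Look-alike, leave where it is: the short gas nozzle, copper, standing upright, the same 28 mm across at the foot but only 44 mm tall. The origin is at its centre, half-way up.
- small_roll_mid (a point): Look-alike, leave where it is: the small drive roll, steel ring lying flat, only 31 mm outside diameter, 18 mm bore, 22 mm thick. The origin is at its centre, half-way up.
- square_carton_mid (a point): Look-alike, leave where it is: the square carton, plain closed cardboard box 36 by 36 mm, 40 mm high. The origin is at its centre, half-way up.
- cup: The round cup, a fixed holder in the kit tray: black base plate 90 by 90 mm with a round grey wall, 60 mm inside and 68 mm outside diameter, rim 25 mm and inner floor 4 mm above the origin. Origin: centre of its underside, 4 mm above the bench; z up. The three holders stand in a row along the tray's long side (their y), 102 mm apart, in any order.
- post: The post holder, fixed in the kit tray: flat black plate 90 by 90 mm, upper face 4 mm above the origin, with one upright steel post in the middle, 10 mm diameter, top 46 mm above the origin. Origin: centre of its underside, 4 mm above the bench; z up. The fixed kit tray is a low wooden box, 104 by 320 mm, rim 18 mm above the bench, 4 mm walls, nearer the robot than all loose parts.
- bay: The rectangular bay, a fixed holder in the kit tray: shallow open box with grey walls, inside 56 mm along its x and 80 mm along its y (the long side), rim 14 mm and inner floor 4 mm above the origin; base plate 90 by 90 mm. Origin: centre of its underside, 4 mm above the bench; z up. Other clutter stands at least 100 mm outside the area of the loose parts.
Things that resemble listed ones, but are neither listed nor needed, are in the scene too. What is shaped like the part that bears thick_roll_mid but purple is not meant. What is shaped like the part that bears long_nozzle_mid but purple is not meant.

How it is judged:
By the outcome, as a careful person would: the job done as asked, in the order asked, and still so for the second after the job is handed in, with the robot touching nothing.
It also fails if it takes over 106 s, if anything falls off the work surface, if the arm or the gripper's body presses on something with over 40 N, if the wrist force passes 120 N, or if a joint passes its speed limit or range.

## Working session

There is one attempt and no reset: what is moved stays moved. The work goes in short steps, Python scripts to look and compute and a shell command to move; the robot and the scene stay as the last step left them, time stands still between calls to the robot, and variables do not carry over. Pictures are saved under pics/ and viewed, and the job is handed in when it is done.

```bash
ls -a; mkdir -p pics; cat > h.py <<'E'
import numpy as np, cv2
from bench import get_obs, capture, tips_ahead
def cap(n,fn):
    c=capture(n); cv2.imwrite(fn,c['img'][:,:,::-1]); np.save(fn+'.npy',c,allow_pickle=True); return c
def load(fn): return np.load(fn+'.npy',allow_pickle=True).item()
def K(c):
    h,w=c['img'].shape[:2]; f=h/2/np.tan(np.radians(c['fov_y'])/2); return f
def ray(c,u,v):
    f=K(c); x=(u-c['cx'])/f; y=(v-c['cy'])/f
    rd=np.hypot(x,y); r=rd
    for _ in range(30): r=rd/(1+c['k1']*r*r)
    s=r/rd if rd>0 else 1
    M=np.array(c['world_from_camera']); d=M[:3,:3]@np.array([x*s,-y*s,-1.]); return M[:3,3],d
def onz(c,u,v,z):
    o,d=ray(c,u,v); return o+d*(z-o[2])/d[2]
def proj(c,p):
    M=np.array(c['world_from_camera']); q=M[:3,:3].T@(np.array(p)-M[:3,3]); x,y=q[0]/-q[2],-q[1]/-q[2]
    s=1+c['k1']*(x*x+y*y); f=K(c); return np.array([c['cx']+f*x*s,c['cy']+f*y*s])
def tri(obs):
    A=np.zeros((3,3));b=np.zeros(3)
    for c,u,v in obs:
        o,d=ray(c,u,v); d=d/np.linalg.norm(d); P=np.eye(3)-np.outer(d,d); A+=P;b+=P@o
    p=np.linalg.solve(A,b); return p,[np.linalg.norm((np.eye(3)-np.outer(d/np.linalg.norm(d),d/np.linalg.norm(d)))@(p-o)) for o,d in [ray(*x) for x in obs]]
E
python3 - <<'E'
from h import *
for n in ['top','side','wrist']:
    c=cap(n,f'pics/{n}0.png'); print(n,c['fov_y'],c['cx'],c['cy'],c['k1'],np.round(c['world_from_camera'],3).tolist())
o=get_obs();print({k:np.round(v,3) for k,v in o.items()}, tips_ahead)
E
```

```text
.
..
pics
top 46.71931443889013 287.56696003057465 210.15894433360313 -0.14513023486307663 [[0.012, 0.989, -0.15, 0.436], [-1.0, 0.012, -0.005, 0.019], [-0.003, 0.15, 0.989, 1.113], [0.0, 0.0, 0.0, 1.0]]
side 56.08107268042559 282.1199640118525 210.01208235958896 -0.019793871441581765 [[0.996, 0.069, -0.05, 0.521], [-0.084, 0.74, -0.667, -0.541], [-0.009, 0.669, 0.743, 0.683], [0.0, 0.0, 0.0, 1.0]]
wrist 66.39392014541775 277.51770509623134 208.3139765732339 -0.060092502906307736 [[-0.427, -0.866, -0.261, 0.202], [0.904, -0.409, -0.124, -0.594], [0.0, -0.289, 0.957, 0.373], [0.0, 0.0, 0.0, 1.0]]
{'clock': np.float64(0.15), 'joint_pos': array([-0.869,  0.385,  0.007, -0.   , -1.194, -0.259]), 'qd': array([-0.   , -0.001,  0.003,  0.001,  0.001, -0.001]), 'joint_torque': array([-0.0000e+00, -3.9268e+01,  1.8858e+01,  4.1890e+00, -3.0000e-03,
       -0.0000e+00]), 'tcp_pos': array([ 0.268, -0.564,  0.252]), 'ee_rot': array([ 3.14 , -0.   , -2.699]), 'ft_force': array([-0.166,  0.632,  0.442]), 'moment': array([-0.03 , -0.021,  0.007]), 'width': np.float64(0.086)} 0.022
```

View pics/top0.png

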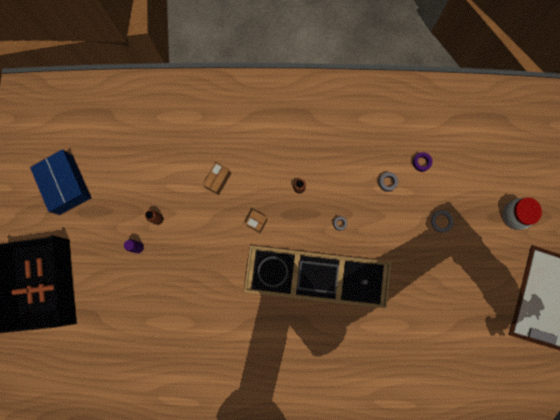

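View pics/side0.png

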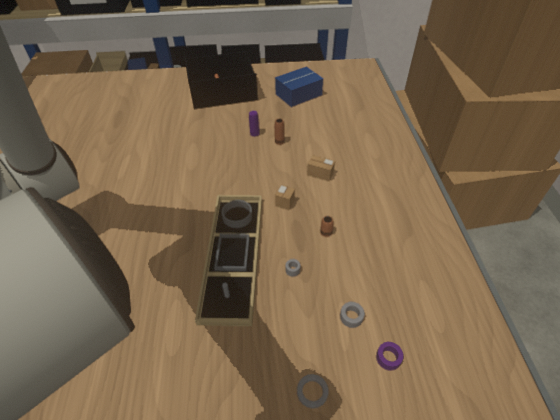

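View pics/wrist0.png

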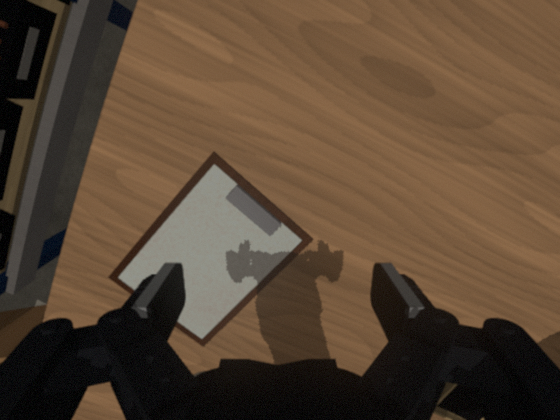

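Top view, candidates:
- Nozzles: copper at (153,216), copper short one at (299,186), purple at (134,246).
- Rolls: grey at (388,181), purple at (423,162), small at (340,223), thin wide ring at (442,221).
- Cartons: long at (216,178), square at (256,220).
- Holders: cup (273,271), bay (319,278), post (364,283).

I'll check these in close crops.

```bash
python3 - <<'E'
from h import *
t=cv2.imread('pics/top0.png'); s=cv2.imread('pics/side0.png')
def crop(im,u,v,r,k): return cv2.resize(np.clip(im[v-r:v+r,u-r:u+r].astype(float)*1.5,0,255).astype(np.uint8),(k,k),interpolation=cv2.INTER_CUBIC)
def sheet(im,l,fn): cv2.imwrite(fn,np.vstack([np.hstack([crop(im,u,v,r,250) for u,v,r in l[i:i+3]]) for i in (0,3)]))
sheet(t,[(153,216,25),(299,186,25),(216,178,25),(388,181,25),(442,221,25),(256,220,25)],'pics/ct.png')
sheet(s,[(279,131,25),(327,226,25),(321,168,25),(352,314,25),(312,391,25),(285,197,25)],'pics/cs.png')
x=np.hstack([cv2.resize(np.clip(t[235:315,235:400]*1.5,0,255).astype(np.uint8),None,fx=4.8,fy=4.8,interpolation=cv2.INTER_CUBIC)])
cv2.imwrite('pics/tray_t.png',x)
x=cv2.resize(np.clip(s[190:330,195:270]*1.5,0,255).astype(np.uint8),None,fx=4.2,fy=4.2,interpolation=cv2.INTER_CUBIC)
cv2.imwrite('pics/tray_s.png',x)
E
```

```text
(no output)
```

View pics/ct.png

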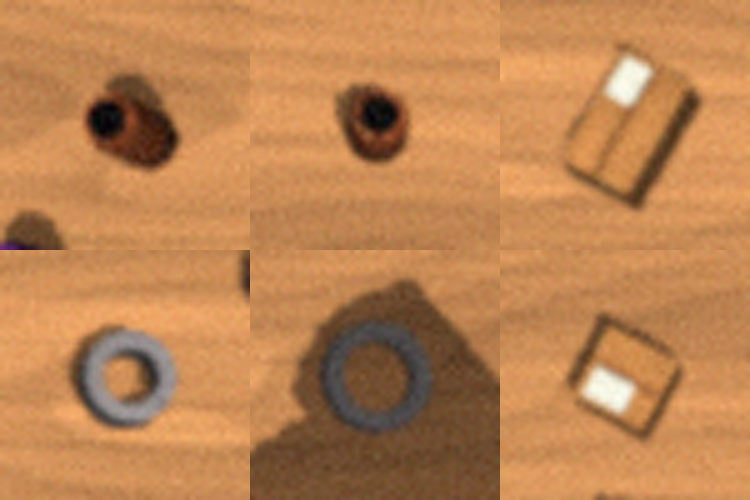

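View pics/cs.png

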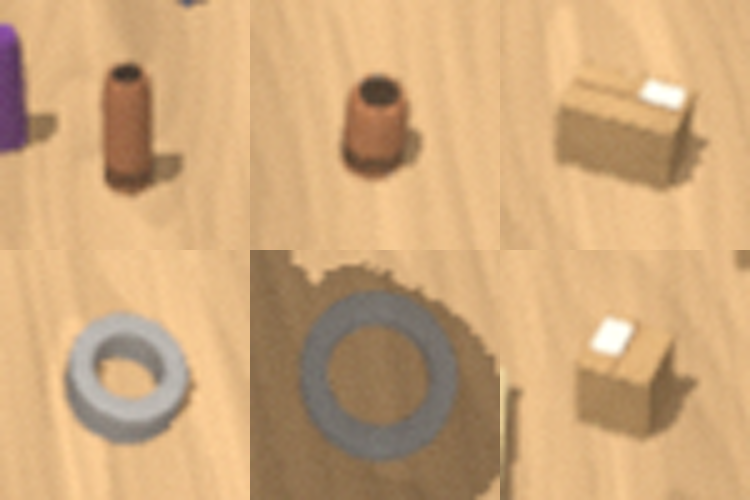

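View pics/tray_t.png

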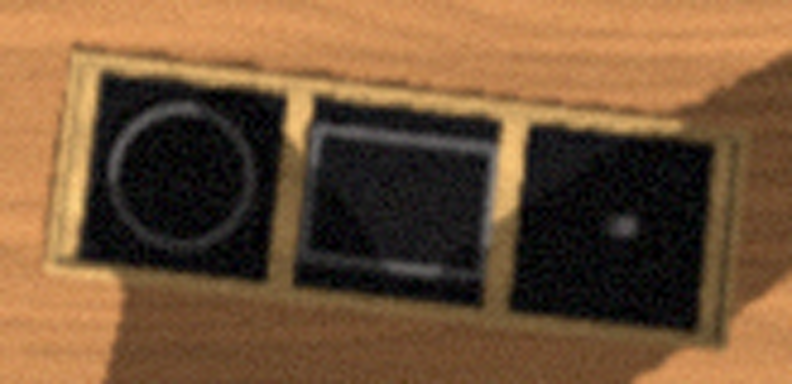

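View pics/tray_s.png

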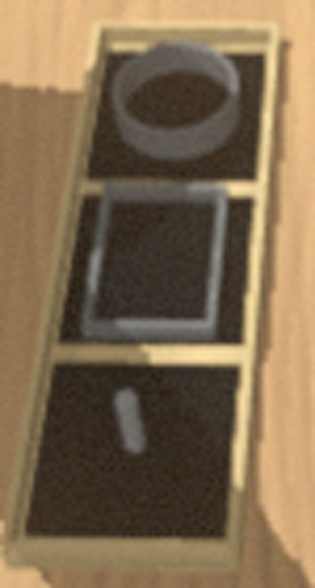

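```bash
python3 - <<'E'
from h import *
t=load('pics/top0.png'); s=load('pics/side0.png')
def P(c,u,v,x,y,r=25): return (c,u-r+(x+.5)/5-.5,v-r+(y+.5)/5-.5)
def show(n,*o): 
    p,e=tri(o); print(n,np.round(p*1000,1),np.round(np.array(e)*1000,1))
show('nozzle top',P(t,153,216,107,117),P(s,279,131,127,73))
show('short top',P(t,299,186,380,115)[:1]+(P(t,299,186,130,115)[1:]),P(s,327,226,130,92))
# fix col offsets: crops in columns 250 px apart
show('roll top c',P(t,388,181,130,126),P(s,352,314,128,112))
show('ring c',P(t,442,221,127,127),P(s,312,391,129,126))
# carton corners (top face)
tt=[(125,46),(199,92),(139,197),(66,155)]
# side view carton top face corners
ss=[(92,64),(196,92),(178,133),(60,105)]
for z in (.04,):
  for q in tt: print('cart t',np.round(onz(*P(t,216,178,*q),z)*1000,1))
  for q in ss: print('cart s',np.round(onz(*P(s,321,168,*q),z)*1000,1))
T=lambda x,y:(t,235+(x+.5)/4.8-.5,235+(y+.5)/4.8-.5)
S=lambda x,y:(s,195+(x+.5)/4.2-.5,190+(y+.5)/4.2-.5)
show('cup rim',T(182,175),S(176,87))
show('post top',T(625,225),S(124,396))
show('bay c',T(np.mean([312,497,487,303]),np.mean([128,145,278,259])),S(np.mean([107,226,212,86]),np.mean([188,190,332,330])))
for n,z,a in (('tray',.018,[(75,50),(745,130),(722,342),(47,268)]),('bay',.018,[(314,128),(497,147),(487,278),(303,260)])):
  p=np.array([onz(*T(*q),z) for q in a]);print(n,np.round(p*1000,1).tolist(),np.round(p.mean(0)*1000,1),[np.degrees(np.arctan2(*(p[j]-p[i])[[1,0]])) for i,j in ((1,0),(2,3),(3,0),(2,1))])
E
```

```text
nozzle top [581.8 327.7  69.6] [0.8 0.8]
short top [658.8  -2.4  44.1] [0.4 0.4]
roll top c [ 672.7 -208.    22.2] [0.4 0.4]
ring c [ 582.7 -335.6    6.5] [0.4 0.4]
cart t [708.7 189.1  40. ]
cart t [687.5 154.5  40. ]
cart t [638.8 180.1  40. ]
cart t [657.8 214.1  40. ]
cart s [659.3 211.9  40. ]
cart s [707.4 186.   40. ]
cart s [693.6 157.2  40. ]
cart s [639.4 182.7  40. ]
cup rim [463.6  55.6  27.6] [0.3 0.3]
post top [ 441.9 -146.4   49.8] [0.9 0.9]
bay c [452.4 -46.1  12.4] [0.3 0.3]
tray [[522.0, 107.2, 18.0], [487.6, -208.4, 18.0], [388.8, -196.5, 18.0], [420.1, 118.1, 18.0]] [454.6 -44.9  18. ] [np.float64(83.78137330896021), np.float64(84.31841193759969), np.float64(-6.108062556569084), np.float64(-6.8197974985357535)]
bay [[486.9, -5.5, 18.0], [478.8, -91.2, 18.0], [417.9, -86.6, 18.0], [425.5, -0.9, 18.0]] [452.3 -46.   18. ] [np.float64(84.66018288286844), np.float64(84.98214126374421), np.float64(-4.226650224120563), np.float64(-4.32495068405882)]
```

Choices confirmed: the long copper nozzle stands about 70 mm high, the short one 44 mm, the roll top is at 22 mm, and the carton is the longer one. Next is a motion helper that only does the arithmetic, plus more precise measurements.

```bash
cat >> h.py <<'E'
def rot():
    from scipy.spatial.transform import Rotation as R
    return R.from_euler('xyz',get_obs()['ee_rot'])
def go(x,y,z,yawdeg):
    "mm, deg -> row for the pendant"
    from scipy.spatial.transform import Rotation as R
    o=get_obs(); Rc=rot(); Rt=R.from_euler('xyz',[np.pi,0,np.radians(yawdeg)])
    d=Rc.inv().apply(np.array([x,y,z])-o['tcp_pos']*1000); a=(Rc.inv()*Rt).as_rotvec()
    print('row',np.round(d,1),np.round(a,3),'rows>=',int(np.ceil(max(np.linalg.norm(d)/41.7,np.degrees(np.linalg.norm(a))/7.16))),'yaw now',np.degrees(o['ee_rot'][2]).round(1))
E
python3 - <<'E'
from h import *
t=load('pics/top0.png'); 
print('purple top',onz(t,128,246,.07)*1000, 'nozzle', onz(t,149,214.4,.07)*1000)
go(570,322,220,-27)
go(575,325,170,153)
E
```

```text
purple top [511.41158023 371.17524566  70.        ] nozzle [581.6892117  327.64943216  70.        ]
row [-652.9  671.4   33.5] [ 1.000e-03  2.000e-03 -2.228e+00] rows>= 23 yaw now -154.6
row [-658.7  671.8   83.5] [ 0.001 -0.001  0.914] rows>= 23 yaw now -154.6
```

```bash
python3 -m pendant '[[0,-327,336,17,0,0,-1.1],[0,-327,336,17,0,0,-1.1],[0,-327,336,17,0,0,-1.1],[0,-327,336,17,0,0,-1.1],[0,-327,336,17,0,0,-1.1],[0,-327,336,17,0,0,-1.1],[0,-327,336,17,0,0,-1.1],[0,-327,336,17,0,0,-1.1],[0,-327,336,17,0,0,-1.1],[0,-327,336,17,0,0,-1.1],[0,-327,336,17,0,0,-1.1],[0,-327,336,17,0,0,-1.1]]'; python3 -c "
from h import *
go(580,326,200,-27)"
```

```text
clock: 1.15
tcp_pos: [0.4204, -0.1171, 0.2363]
ee_rot: [-3.141, 0.001, -1.594]
ft_force: [-0.4, -0.2, 0.0]
width: 0.0855
row [-446.6 -149.3   36.7] [-1.000e-03 -0.000e+00 -1.122e+00] rows>= 12 yaw now -91.3
```

```bash
python3 -m pendant '[[0,-447,-149,37,0,0,-1.12],[0,-447,-149,37,0,0,-1.12],[0,-447,-149,37,0,0,-1.12],[0,-447,-149,37,0,0,-1.12],[0,-447,-149,37,0,0,-1.12],[0,-447,-149,37,0,0,-1.12],[0,-447,-149,37,0,0,-1.12],[0,-447,-149,37,0,0,-1.12],[0,-447,-149,37,0,0,-1.12],[0,-447,-149,37,0,0,-1.12],[0,-447,-149,37,0,0,-1.12],[0,-447,-149,37,0,0,-1.12]]'; python3 -m pendant '[[0,0,0,0,0,0,0],[0,0,0,0,0,0,0]]'; python3 -c "
from h import *
c=cap('wrist','pics/w1.png')
for z in (0.0,.035,.07): print(proj(c,[.582,.328,z]).round())
o=get_obs()['tcp_pos'];print([proj(c,[o[0],o[1],o[2]-z]).round() for z in (0,.02,.04)])
go(582,328,50,-27)"
```

```text
clock: 2.15
tcp_pos: [0.5819, 0.326, 0.1974]
ee_rot: [3.141, -0.0, -0.476]
ft_force: [0.6, 0.1, -0.8]
width: 0.0855
clock: 2.32
tcp_pos: [0.5805, 0.3218, 0.1979]
ee_rot: [3.139, 0.001, -0.478]
ft_force: [0.3, 0.1, -1.2]
width: 0.0854
[272. 189.]
[272. 197.]
[271. 208.]
[array([283., 292.]), array([282., 270.]), array([282., 252.])]
row [ -1.7  -7.3 148.6] [ 0.002  0.001 -0.008] rows>= 4 yaw now -27.4
```

View pics/w1.png

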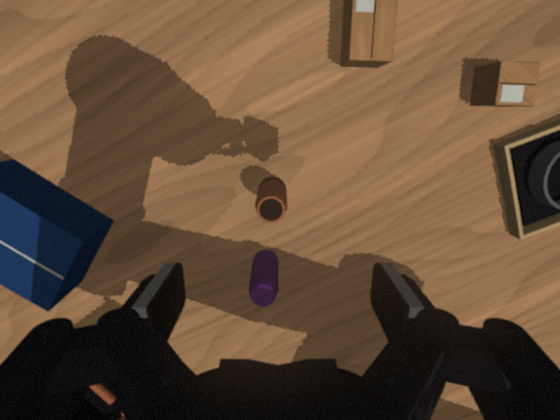

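The copper nozzle's hole is at (271,209), where I predicted (271,208), and the purple one at (264,290) is clear of the jaw line. Descending.

```bash
python3 -m pendant '[[0,-2,-7,20,0,0,0],[0,-2,-7,50,0,0,0],[0,-2,-7,85,0,0,0],[0,-2,-7,115,0,0,0],[0,-2,-7,138,0,0,0],[0,-2,-7,148,0,0,0],[0,-2,-7,148,0,0,0],[0,-2,-7,148,0,0,0]]'; python3 -c "
from h import *
c=cap('wrist','pics/w2.png')
go(582,328,50,-27)"
```

```text
clock: 3.03
tcp_pos: [0.5828, 0.3282, 0.0524]
ee_rot: [-3.141, -0.001, -0.479]
ft_force: [0.8, 0.4, 0.4]
width: 0.0854
row [-0.8  1.4  3.4] [-0.003 -0.002 -0.008] rows>= 1 yaw now -27.4
```

View pics/w2.png

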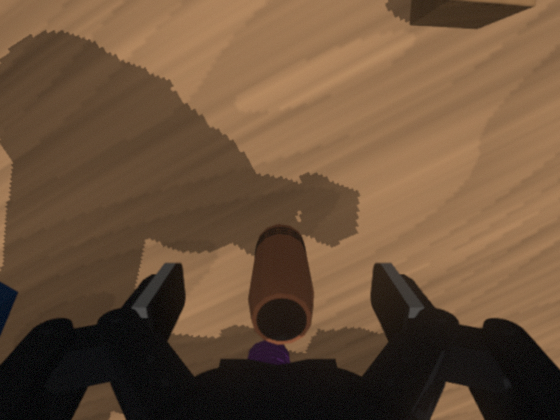

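The nozzle is between the pads, top at (281,318). Closing.

```bash
python3 -m pendant '[[255,0,0,1,0,0,0],[255,0,0,1,0,0,0],[255,0,0,1,0,0,0],[255,0,0,1,0,0,0],[255,0,0,1,0,0,0],[255,0,0,1,0,0,0],[255,0,0,1,0,0,0],[255,0,0,1,0,0,0],[255,0,0,1,0,0,0],[255,0,0,1,0,0,0]]'; python3 -c "
from h import *
cap('wrist','pics/w3.png');cap('side','pics/s3.png')
s=cv2.imread('pics/s3.png');cv2.imwrite('pics/s3c.png',cv2.resize(s[60:180,210:350],None,fx=4.5,fy=4.5,interpolation=cv2.INTER_CUBIC))
go(582,328,50,-27)"
```

```text
clock: 3.92
tcp_pos: [0.5824, 0.3289, 0.051]
ee_rot: [-3.141, -0.0, -0.478]
ft_force: [-1.2, -0.7, 5.5]
width: 0.0261
row [0.1 0.9 1. ] [-0.    -0.    -0.007] rows>= 1 yaw now -27.4
```

View pics/w3.png

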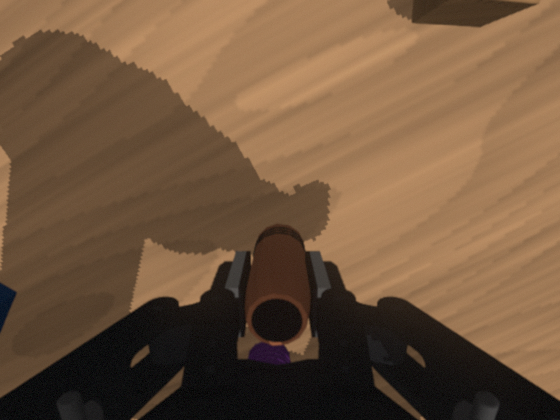

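View pics/s3c.png

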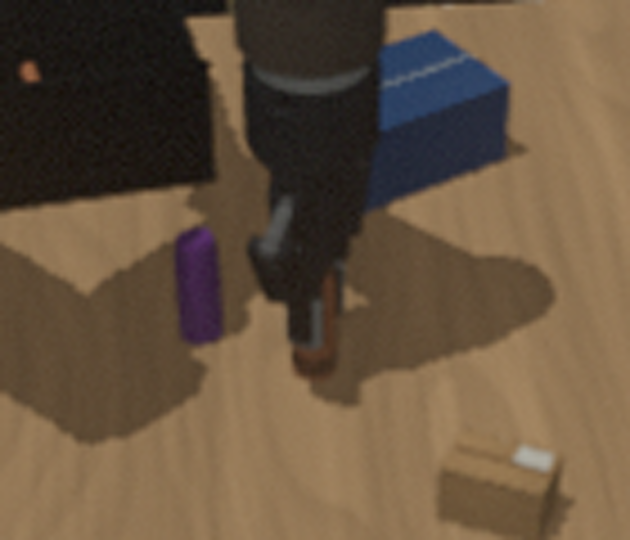

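```bash
python3 -c "
from h import *
c=load('pics/s3.png')
for z in (0,.01,.015,.02,.025,.03,.035): print(z,proj(c,[.5826-.46*.018,.3289-.888*.018,z]).round(1), proj(c,[.5826+.0,.3289,z]).round(1))
go(582,328,200,-27)
o=get_obs()
print(o['width'])"
```

```text
0 [277.4 144.7] [279.9 140.9]
0.01 [277.3 141.8] [279.9 138. ]
0.015 [277.3 140.3] [279.9 136.5]
0.02 [277.3 138.9] [279.8 135.1]
0.025 [277.2 137.4] [279.8 133.6]
0.03 [277.2 135.9] [279.8 132.1]
0.035 [277.2 134.4] [279.8 130.6]
row [ 1.00e-01  9.00e-01 -1.49e+02] [-0.    -0.    -0.007] rows>= 4 yaw now -27.4
0.026203343424518563
```

Fingertips measure about 29 mm above the bench, which matches 22 mm ahead of the TCP, so they will clear the cup rim. Lifting.

```bash
python3 -m pendant '[[255,0,1,-10,0,0,0],[255,0,1,-30,0,0,0],[255,0,1,-60,0,0,0],[255,0,1,-90,0,0,0],[255,0,1,-100,0,0,0]]'; python3 -c "
from h import *
print(get_obs()['width'])
go(464,56,150,-27)"
```

```text
clock: 4.43
tcp_pos: [0.5837, 0.3292, 0.1554]
ee_rot: [-3.134, -0.004, -0.478]
ft_force: [1.4, 1.3, 0.2]
width: 0.0263
0.02627977850124199
row [ 19.4 297.7   3.4] [-0.007 -0.004 -0.007] rows>= 8 yaw now -27.4
```

```bash
python3 -m pendant '[[255,1,30,0,0,0,0],[255,4,65,0,0,0,0],[255,6,100,0,0,0,0],[255,9,140,0,0,0,0],[255,12,180,0,0,0,0],[255,14,220,0,0,0,0],[255,17,255,0,0,0,0],[255,18,280,0,0,0,0],[255,19,294,0,0,0,0],[255,19,297,0,0,0,0],[255,19,297,0,0,0,0],[255,19,297,0,0,0,0]]'; python3 -c "
from h import *
c=cap('wrist','pics/w4.png');cap('side','pics/s4.png')
print(proj(c,[.4636,.0556,.029]))
go(464,56,60,-27)"
```

```text
clock: 5.43
tcp_pos: [0.4627, 0.0563, 0.1504]
ee_rot: [-3.141, -0.001, -0.479]
ft_force: [0.5, 0.4, -1.0]
width: 0.0262
[279.71153583 207.87475114]
row [ 1.5 -0.  90.3] [-0.    -0.    -0.006] rows>= 3 yaw now -27.4
```

View pics/w4.png

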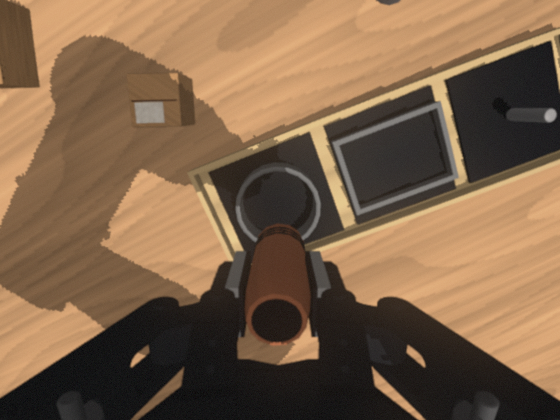

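View pics/s4.png

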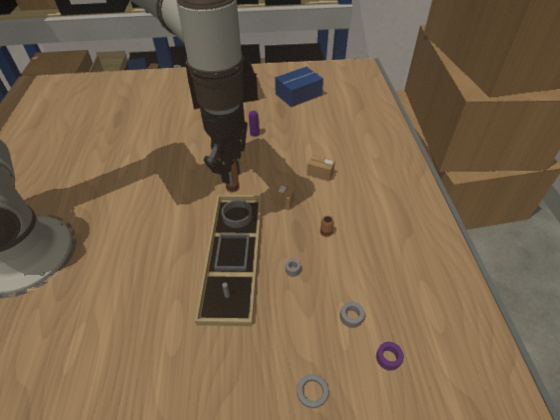

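The nozzle is held upright. The cup rim centre is at about (278,204), predicted (280,208), so the position agrees. Lowering.

```bash
python3 -m pendant '[[255,1,0,20,0,0,0],[255,1,0,45,0,0,0],[255,1,0,65,0,0,0],[255,1,0,78,0,0,0],[255,1,0,84,0,0,0],[255,1,0,87,0,0,0],[255,1,0,89,0,0,0],[255,1,0,90,0,0,0],[255,1,0,90,0,0,0],[255,1,0,90,0,0,0]]'; python3 -c "
from h import *
c=cap('wrist','pics/w5.png')
go(464,56,60,-27)"
```

```text
clock: 6.37
tcp_pos: [0.4632, 0.0554, 0.061]
ee_rot: [-3.14, -0.001, -0.479]
ft_force: [0.1, 0.7, -1.1]
width: 0.0263
row [ 0.5 -1.   1. ] [-0.001 -0.001 -0.007] rows>= 1 yaw now -27.4
```

View pics/w5.png

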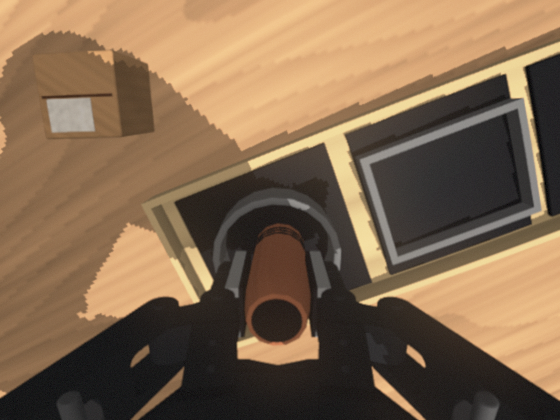

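Foot inside the cup, about 1–2 mm above the floor. Easing down to contact, then releasing.

```bash
python3 -m pendant '[[255,0,0,0.5,0,0,0],[255,0,0,1,0,0,0],[255,0,0,1.5,0,0,0],[255,0,0,2,0,0,0],[255,0,0,2,0,0,0]]'; python3 -m pendant '[[190,0,0,2,0,0,0],[170,0,0,2,0,0,0],[150,0,0,2,0,0,0],[130,0,0,2,0,0,0],[110,0,0,2,0,0,0],[90,0,0,2,0,0,0],[90,0,0,2,0,0,0],[90,0,0,2,0,0,0]]'; python3 -c "
from h import *
c=cap('wrist','pics/w6.png')
go(464,56,150,-27)"
```

```text
clock: 6.83
tcp_pos: [0.4629, 0.0551, 0.059]
ee_rot: [-3.141, -0.0, -0.478]
ft_force: [-0.6, -0.3, 4.7]
width: 0.0263
clock: 7.5
tcp_pos: [0.4627, 0.0551, 0.0562]
ee_rot: [3.141, 0.0, -0.479]
ft_force: [-0.1, 0.6, -0.6]
width: 0.0551
row [  0.8  -1.4 -93.8] [ 0.     0.    -0.008] rows>= 3 yaw now -27.4
```

View pics/w6.png

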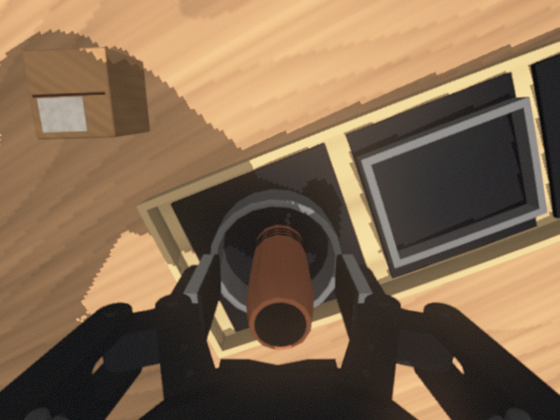

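```bash
python3 -m pendant '[[90,0,0,-10,0,0,0],[90,0,0,-35,0,0,0],[60,0,0,-70,0,0,0],[0,0,0,-100,0,0,0],[0,0,0,-130,0,0,0],[0,0,0,-135,0,0,0]]'; python3 -c "
from h import *
go(660,-200,190,-60)"
```

```text
clock: 8.05
tcp_pos: [0.4654, 0.056, 0.1966]
ee_rot: [-3.134, -0.008, -0.478]
ft_force: [1.0, 1.2, 0.1]
width: 0.0854
row [290.4 138.    7.8] [-0.01  -0.005  0.57 ] rows>= 8 yaw now -27.4
```

```bash
python3 -m pendant '[[0,36,17,0,0,0,0.07],[0,72,34,0,0,0,0.14],[0,109,52,0,0,0,0.21],[0,145,69,0,0,0,0.28],[0,181,86,0,0,0,0.36],[0,217,103,0,0,0,0.43],[0,254,120,0,0,0,0.5],[0,290,138,0,0,0,0.57],[0,290,138,4,0,0,0.57],[0,290,138,4,0,0,0.57]]'; python3 -c "
from h import *
c=cap('wrist','pics/w7.png');cap('side','pics/s7.png')
print(proj(c,[.6727,-.208,.022]))
go(673,-208,29,-60)"
```

```text
clock: 8.88
tcp_pos: [0.6562, -0.2027, 0.1842]
ee_rot: [3.139, 0.003, -1.052]
ft_force: [-1.4, 1.2, -0.3]
width: 0.0855
[265.29228646 181.1011423 ]
row [ 15.2 -11.7 157.1] [ 0.002  0.002 -0.001] rows>= 4 yaw now -60.1
```

View pics/w7.png

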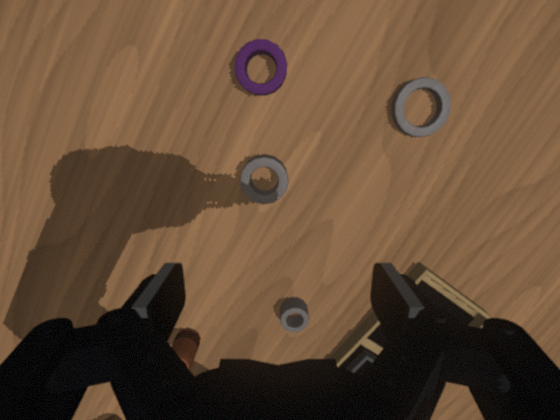

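View pics/s7.png

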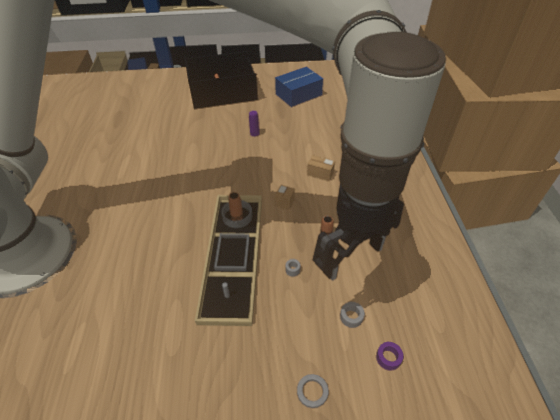

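The nozzle stands in the cup at side (235,203). The roll is at wrist (265,179), predicted (265,181), and the jaw line is free of the purple roll. Descending.

```bash
python3 -m pendant '[[0,15,-11,30,0,0,0],[0,15,-11,65,0,0,0],[0,15,-11,100,0,0,0],[0,15,-11,130,0,0,0],[0,15,-11,148,0,0,0],[0,15,-11,157,0,0,0],[0,15,-11,157,0,0,0],[0,15,-11,157,0,0,0]]'; python3 -c "
from h import *
c=cap('wrist','pics/w8.png')
go(673,-208,29,-60)"
```

```text
clock: 9.65
tcp_pos: [0.6741, -0.2078, 0.0316]
ee_rot: [-3.141, -0.001, -1.047]
ft_force: [0.1, 0.3, 0.1]
width: 0.0858
row [-0.9  1.4  3.5] [-0.002 -0.002 -0.   ] rows>= 1 yaw now -60.0
```

View pics/w8.png

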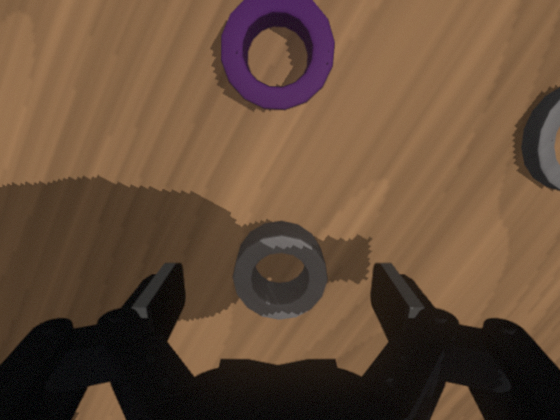

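The roll is centred between the pads at (280,270). Closing.

```bash
python3 -m pendant '[[255,0,0,2,0,0,0],[255,0,0,2,0,0,0],[255,0,0,2,0,0,0],[255,0,0,2,0,0,0],[255,0,0,2,0,0,0],[255,0,0,2,0,0,0],[255,0,0,2,0,0,0],[255,0,0,2,0,0,0],[255,0,0,2,0,0,0]]'; python3 -c "
from h import *
cap('wrist','pics/w9.png')
print(get_obs()['tcp_pos'])"; python3 -m pendant '[[255,0,0,-8,0,0,0],[255,0,0,-25,0,0,0],[255,0,0,-50,0,0,0],[255,0,0,-80,0,0,0],[255,0,0,-95,0,0,0],[255,0,0,-95,0,0,0]]';  python3 -c "
from h import *
cap('wrist','pics/w10.png')
go(442,-146.5,120,-60)
go(442,-146.5,120,-40)"
```

```text
clock: 10.45
tcp_pos: [0.6743, -0.2087, 0.0299]
ee_rot: [-3.14, -0.002, -1.048]
ft_force: [-0.8, 1.1, 6.7]
width: 0.0414
[ 0.67426086 -0.20875251  0.02987064]
clock: 11.0
tcp_pos: [0.6757, -0.209, 0.1283]
ee_rot: [-3.135, -0.006, -1.048]
ft_force: [0.2, 0.7, -0.6]
width: 0.0416
row [-169.6  170.5    4.5] [-0.003 -0.002 -0.002] rows>= 6 yaw now -60.1
row [-169.6  170.5    4.5] [-0.003 -0.003 -0.351] rows>= 6 yaw now -60.1
```

View pics/w10.png

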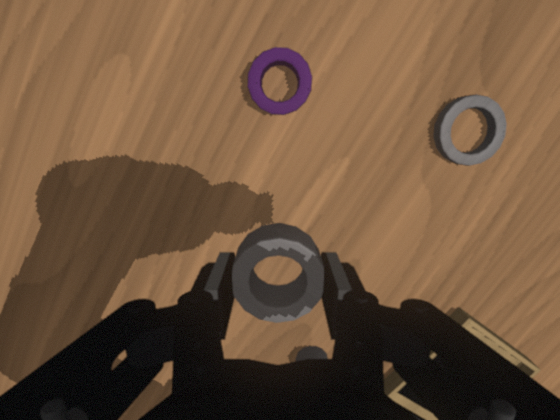

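```bash
python3 -m pendant '[[255,-20,20,0,0,0,0],[255,-45,45,0,0,0,0],[255,-70,70,0,0,0,0],[255,-95,95,2,0,0,0],[255,-120,120,3,0,0,0],[255,-145,145,4,0,0,0],[255,-160,161,4,0,0,0],[255,-168,169,4,0,0,0],[255,-169,170,4,0,0,0],[255,-169,170,4,0,0,0],[255,-169,170,4,0,0,0]]';  python3 -c "
from h import *
c=cap('wrist','pics/w11.png');cap('side','pics/s11.png');cap('top','pics/t11.png')
print(proj(c,[.4419,-.1464,.05]),proj(c,[.4419,-.1464,.008]))
go(442.5,-147.5,38,-60)
t=cv2.imread('pics/t11.png');cv2.imwrite('pics/t11c.png',cv2.resize(t[220:330,290:430],None,fx=5,fy=5,interpolation=cv2.INTER_CUBIC))
s=cv2.imread('pics/s11.png');cv2.imwrite('pics/s11c.png',cv2.resize(s[190:330,190:330],None,fx=4,fy=4,interpolation=cv2.INTER_CUBIC))"
```

```text
clock: 11.97
tcp_pos: [0.4426, -0.1469, 0.1189]
ee_rot: [3.142, -0.0, -1.049]
ft_force: [0.7, 0.0, -1.1]
width: 0.0414
[279.99204061 233.29625731] [279.6314274  213.24097084]
row [ 0.4  0.5 80.9] [ 0.     0.    -0.002] rows>= 2 yaw now -60.1
```

View pics/w11.png

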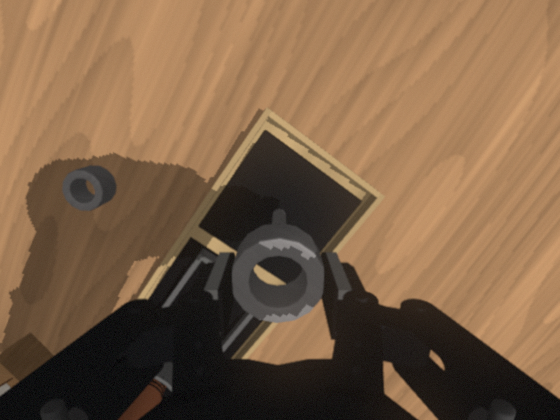

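View pics/s11c.png

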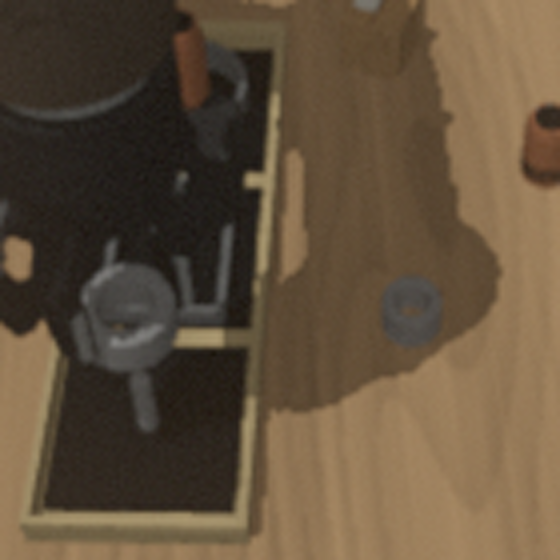

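The post lies on the roll's axis (wrist column 280, matching the prediction). Lowering over it.

```bash
python3 -m pendant '[[255,0,0,15,0,0,0],[255,0,0,30,0,0,0],[255,0,0,42,0,0,0],[255,0,0,54,0,0,0],[255,0,0,64,0,0,0],[255,0,0,72,0,0,0],[255,0,0,77,0,0,0],[255,0,0,79,0,0,0],[255,0,0,80,0,0,0],[255,0,0,81,0,0,0],[255,0,0,81,0,0,0]]';  python3 -c "
from h import *
c=cap('wrist','pics/w12.png')
go(442.5,-147.5,38,-60)"
```

```text
clock: 13.03
tcp_pos: [0.4422, -0.1468, 0.0386]
ee_rot: [-3.141, -0.0, -1.049]
ft_force: [0.3, 0.4, -1.7]
width: 0.0412
row [0.8 0.1 0.7] [-0.001 -0.    -0.002] rows>= 1 yaw now -60.1
```

View pics/w12.png

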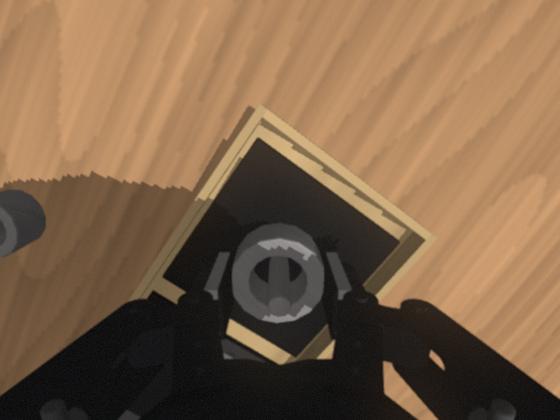

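The post is through the bore. Settling and releasing with a partial opening.

```bash
python3 -m pendant '[[255,0,0,0.5,0,0,0],[255,0,0,1,0,0,0],[255,0,0,1.5,0,0,0],[150,0,0,1.5,0,0,0],[130,0,0,1.5,0,0,0],[110,0,0,1,0,0,0],[85,0,0,1,0,0,0],[85,0,0,0,0,0,0],[85,0,0,0,0,0,0],[85,0,0,-5,0,0,0],[85,0,0,-25,0,0,0],[85,0,0,-60,0,0,0]]'; python3 -m pendant '[[50,0,0,-30,0,0,0],[0,0,0,-60,0,0,0],[0,0,0,-75,0,0,0],[0,0,0,-75,0,0,0]]';  python3 -c "
from h import *
c=cap('wrist','pics/w13.png')
go(583,-336,120,-60)"
```

```text
clock: 14.08
tcp_pos: [0.4394, -0.1467, 0.0964]
ee_rot: [3.134, 0.005, -1.05]
ft_force: [0.9, 0.0, -0.2]
width: 0.0567
clock: 14.42
tcp_pos: [0.4442, -0.147, 0.1776]
ee_rot: [-3.134, -0.005, -1.048]
ft_force: [0.7, -0.1, -0.1]
width: 0.0852
row [233.8 -26.9  56.1] [-0.004 -0.002 -0.002] rows>= 6 yaw now -60.1
```

View pics/w13.png

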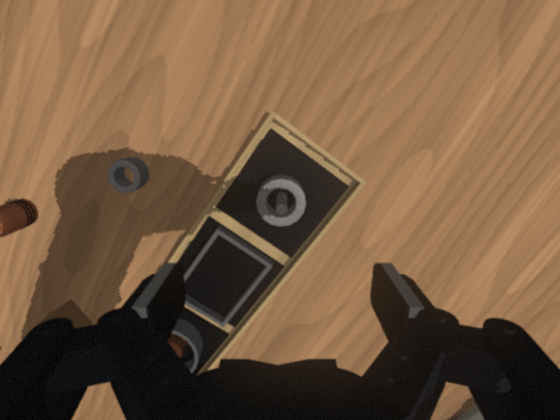

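The roll is on the post, both at about (282,201). Refining the ring's position.

```bash
python3 - <<'E'
from h import *
a=load('pics/w7.png'); b=load('pics/w10.png'); t=load('pics/top0.png')
print(tri([(a,421,107),(b,471.5,129.5)]))
print(onz(a,421,107,.012),onz(b,471.5,129.5,.012), onz(t,441.8,220.8,.012))
print('purple',onz(t,423,162,.022))
E
```

```text
(array([ 0.58469924, -0.33318363,  0.01084403]), [np.float64(0.00025124478122184174), np.float64(0.00025124478122187096)])
[ 0.58509464 -0.33266312  0.012     ] [ 0.58534058 -0.333134    0.012     ] [ 0.58278777 -0.33335523  0.012     ]
purple [ 0.71930752 -0.29057413  0.022     ]
```

```bash
python3 -m pendant '[[0,35,-4,0,0,0,0],[0,70,-8,0,0,0,0],[0,105,-12,0,0,0,0],[0,140,-16,10,0,0,0],[0,175,-20,20,0,0,0],[0,205,-24,30,0,0,0],[0,220,-26,35,0,0,0],[0,220,-26,35,0,0,0],[0,220,-26,35,0,0,0],[0,220,-26,35,0,0,0]]';  python3 -c "
from h import *
c=cap('wrist','pics/w14.png')
print(proj(c,[.583,-.336,.012]))
go(583,-336,23,-60)"
```

```text
clock: 15.3
tcp_pos: [0.5732, -0.3239, 0.1373]
ee_rot: [3.14, 0.002, -1.049]
ft_force: [-0.1, 0.6, -0.1]
width: 0.0853
[275.64250039 187.73355436]
row [ 15.6  -2.3 115.1] [ 0.001  0.001 -0.001] rows>= 3 yaw now -60.1
```

View pics/w14.png

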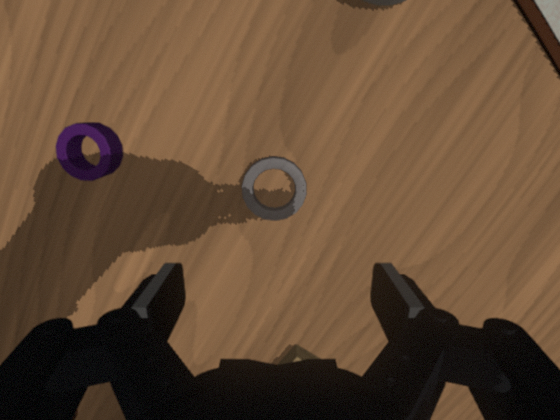

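```bash
python3 - <<'E'
from h import *
c=load('pics/w14.png'); p=onz(c,274,187.5,.012)*1000; print(p)
go(584,-335,23,-60)
E
```

```text
[ 584.20896818 -335.52312373   12.        ]
row [ 15.2  -3.6 115.1] [ 0.001  0.001 -0.001] rows>= 3 yaw now -60.1
```

```bash
python3 -m pendant '[[0,15,-3,25,0,0,0],[0,15,-3,55,0,0,0],[0,15,-3,80,0,0,0],[0,15,-3,100,0,0,0],[0,15,-3,110,0,0,0],[0,15,-3,115,0,0,0],[0,15,-3,115,0,0,0],[0,15,-3,115,0,0,0]]';  python3 -c "
from h import *
c=cap('wrist','pics/w15.png')
go(584,-335,23,-60)"
```

```text
clock: 16.02
tcp_pos: [0.585, -0.336, 0.0248]
ee_rot: [-3.14, -0.002, -1.048]
ft_force: [-0.3, 0.2, 0.1]
width: 0.0854
row [-1.7  0.5  2.2] [-0.002 -0.003 -0.001] rows>= 1 yaw now -60.1
```

View pics/w15.png

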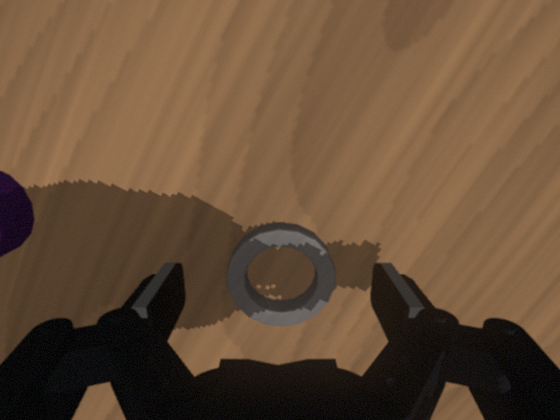

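The ring is centred between the pads. Closing at about 22 mm.

```bash
python3 -m pendant '[[255,-1,0,2.5,0,0,0],[255,-1,0,2.5,0,0,0],[255,-1,0,2.5,0,0,0],[255,-1,0,2.5,0,0,0],[255,-1,0,2.5,0,0,0],[255,-1,0,2.5,0,0,0],[255,-1,0,2.5,0,0,0],[255,-1,0,2.5,0,0,0]]'; python3 -c "
from h import *
cap('wrist','pics/w16.png')
print(get_obs()['tcp_pos'])"; python3 -m pendant '[[255,0,0,-6,0,0,0],[255,0,0,-18,0,0,0],[255,0,0,-40,0,0,0],[255,0,0,-75,0,0,0],[255,0,0,-100,0,0,0],[255,0,0,-100,0,0,0]]';  python3 -c "
from h import *
cap('wrist','pics/w17.png')
go(442.5,-147.5,120,-60)"
```

```text
clock: 16.73
tcp_pos: [0.5841, -0.3353, 0.0223]
ee_rot: [-3.141, -0.001, -1.048]
ft_force: [-1.4, 1.3, 6.2]
width: 0.0491
[ 0.58411348 -0.33535734  0.02233794]
clock: 17.28
tcp_pos: [0.5872, -0.3369, 0.1288]
ee_rot: [-3.134, -0.011, -1.047]
ft_force: [1.2, 0.5, 0.1]
width: 0.0493
row [-234.9   30.2    3.9] [-0.006 -0.007 -0.001] rows>= 6 yaw now -60.1
```

View pics/w17.png

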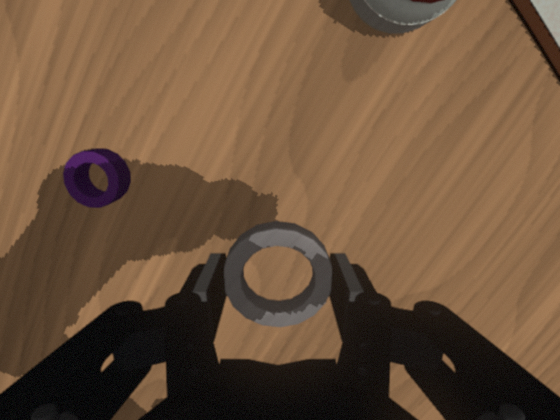

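```bash
python3 -m pendant '[[255,-25,3,0,0,0,0],[255,-55,7,0,0,0,0],[255,-90,12,0,0,0,0],[255,-125,16,2,0,0,0],[255,-160,21,3,0,0,0],[255,-195,25,4,0,0,0],[255,-220,28,4,0,0,0],[255,-232,30,4,0,0,0],[255,-234,30,4,0,0,0],[255,-234,30,4,0,0,0],[255,-234,30,4,0,0,0]]';  python3 -c "
from h import *
c=cap('wrist','pics/w18.png');cap('side','pics/s18.png')
print(proj(c,[.4419,-.1464,.05]),proj(c,[.4419,-.1464,.008]))
go(442.5,-147.5,53,-60)
s=cv2.imread('pics/s18.png');cv2.imwrite('pics/s18c.png',cv2.resize(s[190:330,190:330],None,fx=4,fy=4,interpolation=cv2.INTER_CUBIC))"
```

```text
clock: 18.25
tcp_pos: [0.442, -0.1477, 0.1169]
ee_rot: [-3.141, -0.001, -1.049]
ft_force: [0.9, 0.3, -0.9]
width: 0.0491
[278.65448888 235.11698781] [278.56123567 214.64642778]
row [-0.1 -0.7 63.7] [-0.    -0.    -0.003] rows>= 2 yaw now -60.1
```

View pics/w18.png

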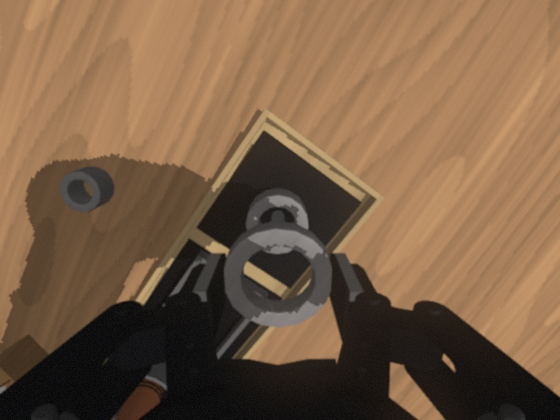

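View pics/s18c.png

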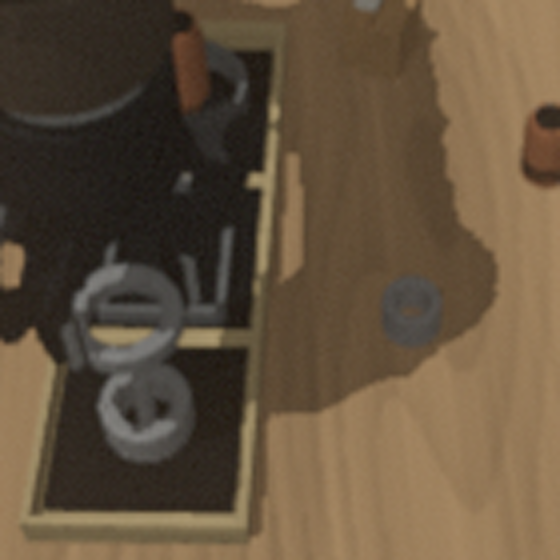

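The ring is aligned above the roll and post (wrist column 278). Lowering.

```bash
python3 -m pendant '[[255,0,-1,12,0,0,0],[255,0,-1,25,0,0,0],[255,0,-1,37,0,0,0],[255,0,-1,48,0,0,0],[255,0,-1,56,0,0,0],[255,0,-1,60,0,0,0],[255,0,-1,62,0,0,0],[255,0,-1,63,0,0,0],[255,0,-1,63.5,0,0,0],[255,0,-1,63.5,0,0,0]]';  python3 -c "
from h import *
c=cap('wrist','pics/w19.png')
go(442.5,-147.5,52.3,-60)"
```

```text
clock: 19.18
tcp_pos: [0.4422, -0.1468, 0.0537]
ee_rot: [-3.141, -0.001, -1.049]
ft_force: [-0.4, -0.2, -1.4]
width: 0.0493
row [0.7 0.1 1.5] [-0.001 -0.001 -0.002] rows>= 1 yaw now -60.1
```

View pics/w19.png

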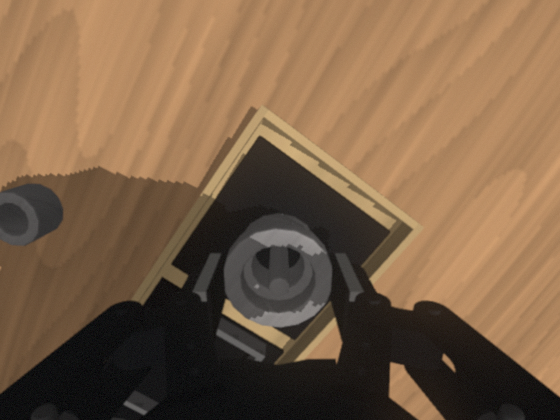

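```bash
python3 -m pendant '[[255,0,0,0.7,0,0,0],[255,0,0,1.4,0,0,0],[255,0,0,1.8,0,0,0],[130,0,0,1.8,0,0,0],[110,0,0,1.8,0,0,0],[90,0,0,1,0,0,0],[60,0,0,1,0,0,0],[60,0,0,0,0,0,0],[60,0,0,0,0,0,0],[60,0,0,-5,0,0,0],[60,0,0,-25,0,0,0],[60,0,0,-60,0,0,0]]'; python3 -m pendant '[[50,0,0,-35,0,0,0],[0,0,0,-60,0,0,0],[0,0,0,-75,0,0,0],[0,0,0,-75,0,0,0]]';  python3 -c "
from h import *
c=cap('wrist','pics/w20.png')
go(660,178,170,-30)
go(660,178,170,63)
go(660,178,170,-117)"
```

```text
clock: 20.23
tcp_pos: [0.4393, -0.1467, 0.1113]
ee_rot: [3.134, 0.005, -1.05]
ft_force: [1.5, -0.5, 0.3]
width: 0.065
clock: 20.57
tcp_pos: [0.444, -0.147, 0.1925]
ee_rot: [-3.134, -0.005, -1.048]
ft_force: [-0.4, 0.7, -0.3]
width: 0.0854
row [-173.2 -350.2   21.4] [-0.004 -0.003 -0.525] rows>= 10 yaw now -60.1
row [-173.2 -350.2   21.4] [ 0.    -0.006 -2.148] rows>= 18 yaw now -60.1
row [-173.2 -350.2   21.4] [-0.005 -0.     0.993] rows>= 10 yaw now -60.1
```

View pics/w20.png

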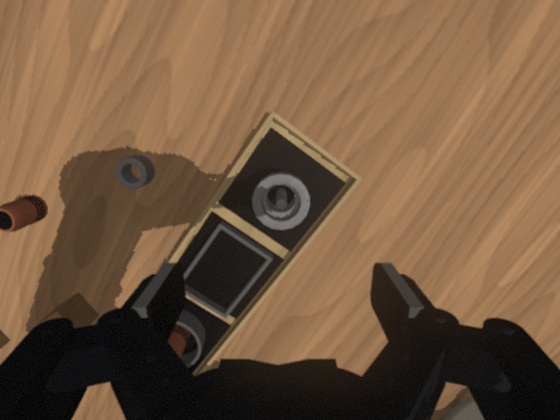

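Ring on the roll around the post at (281,200). Now the carton, tool yaw about -27°.

```bash
python3 -m pendant '[[0,-16,-32,0,0,0,-0.05],[0,-33,-66,0,0,0,-0.1],[0,-51,-102,0,0,0,-0.16],[0,-69,-139,0,0,0,-0.23],[0,-88,-176,5,0,0,-0.3],[0,-106,-213,10,0,0,-0.36],[0,-124,-250,15,0,0,-0.42],[0,-142,-287,20,0,0,-0.5],[0,-158,-320,20,0,0,-0.57],[0,-170,-344,20,0,0,-0.58],[0,-173,-350,20,0,0,-0.58],[0,-173,-350,20,0,0,-0.58]]';  python3 -c "
from h import *
c=cap('wrist','pics/w21.png')
go(673,184.5,30,-27)"
```

```text
clock: 21.62
tcp_pos: [0.6588, 0.1792, 0.1654]
ee_rot: [3.139, 0.003, -0.467]
ft_force: [-0.9, -1.2, -0.5]
width: 0.085
row [ 10.6 -13.1 135.9] [0.003 0.003 0.003] rows>= 4 yaw now -26.8
```

View pics/w21.png

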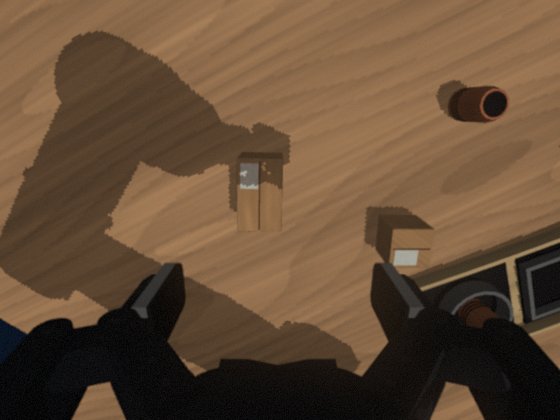

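```bash
python3 - <<'E'
from h import *
c=load('pics/w21.png')
im=cv2.imread('pics/w21.png');cv2.imwrite('pics/w21c.png',cv2.resize(np.clip(im[130:250,200:330].astype(float)*1.6,0,255).astype(np.uint8),None,fx=5,fy=5,interpolation=cv2.INTER_CUBIC))
P=np.array([onz(c,u,v,.04) for u,v in ((239,161),(282,161),(282,231),(238,231))])*1000
print(P.round(1),P.mean(0))
for i in range(4): 
  d=P[(i+1)%4]-P[i]; print(np.hypot(*d[:2]),np.degrees(np.arctan2(d[1],d[0])))
print('square',onz(c,411,249,.04))
E
```

```text
[[705.7 189.7  40. ]
 [690.8 160.4  40. ]
 [639.7 186.   40. ]
 [656.  218.   40. ]] [673.05623647 188.52725485  40.        ]
32.93041705440688 -116.92571411372424
57.161227140057534 153.38046770395172
35.92483187830246 63.11793221426605
57.25095902983038 -29.617752669257456
square [0.57591357 0.09649401 0.04      ]
```

View pics/w21c.png

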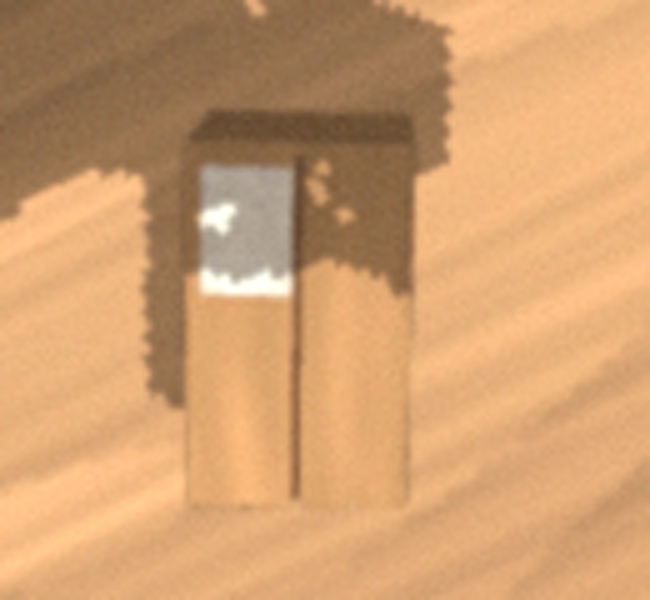

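```bash
python3 - <<'E'
from h import *
c=load('pics/w21.png');t=load('pics/top0.png')
P=np.array([onz(c,u,v,.04) for u,v in ((237.4,158.4),(282.4,158.4),(282,231.2),(237.4,231.2))])*1000
print(P.mean(0).round(1), np.hypot(*(P[1]-P[2])[:2]))
print(tri([(c,237.4,231.2),(t,191+66.5/5-.5-.0,153+155.5/5-.5)]))
x,y=P.mean(0)[:2]; go(x,y,40,-27)
E
```

```text
[674.  188.4  40. ] 59.32624888139584
(array([0.65719978, 0.21505852, 0.04520146]), [np.float64(0.0019571475934189856), np.float64(0.0019571475934190372)])
row [  9.8 -17.  125.9] [0.003 0.003 0.003] rows>= 4 yaw now -26.8
```

```bash
python3 -m pendant '[[0,10,-15,25,0,0,0],[0,10,-15,55,0,0,0],[0,10,-15,85,0,0,0],[0,10,-15,108,0,0,0],[0,10,-15,120,0,0,0],[0,10,-15,126,0,0,0],[0,10,-15,126,0,0,0],[0,10,-15,126,0,0,0]]';  python3 -c "
from h import *
c=cap('wrist','pics/w22.png')
go(674,187,40,-27)"
```

```text
clock: 22.33
tcp_pos: [0.6754, 0.1863, 0.0437]
ee_rot: [-3.14, -0.001, -0.469]
ft_force: [0.2, -0.0, 0.7]
width: 0.0856
row [-1.7  0.5  4.3] [-0.002 -0.002  0.002] rows>= 1 yaw now -26.9
```

View pics/w22.png

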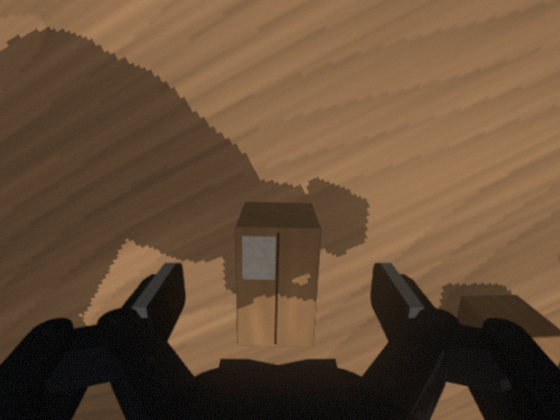

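Carton at column 236–320 between the pads and parallel to them. Closing and lifting.

```bash
python3 -m pendant '[[255,-1,0,3,0,0,0],[255,-1,0,3,0,0,0],[255,-1,0,3,0,0,0],[255,-1,0,3,0,0,0],[255,-1,0,3,0,0,0],[255,-1,0,3,0,0,0],[255,-1,0,3,0,0,0],[255,-1,0,3,0,0,0],[255,-1,0,3,0,0,0],[255,-1,0,3,0,0,0]]'; python3 -c "
from h import *
cap('wrist','pics/w23.png')
print(get_obs()['tcp_pos'])"; python3 -m pendant '[[255,0,0,-6,0,0,0],[255,0,0,-18,0,0,0],[255,0,0,-40,0,0,0],[255,0,0,-75,0,0,0],[255,0,0,-105,0,0,0],[255,0,0,-105,0,0,0],[255,0,0,-105,0,0,0]]';  python3 -c "
from h import *
c=cap('wrist','pics/w24.png')
go(452.5,-46,150,-96.1)"
```

```text
clock: 23.22
tcp_pos: [0.6743, 0.1874, 0.0402]
ee_rot: [-3.14, -0.001, -0.468]
ft_force: [-0.1, 1.4, 6.3]
width: 0.0349
[0.67433681 0.18735976 0.04018741]
clock: 23.85
tcp_pos: [0.6746, 0.1873, 0.1474]
ee_rot: [-3.137, -0.003, -0.469]
ft_force: [0.1, -0.1, -0.9]
width: 0.0348
row [-91.7 307.6  -5.3] [-0.000e+00  1.000e-03  1.208e+00] rows>= 10 yaw now -26.9
```

View pics/w24.png

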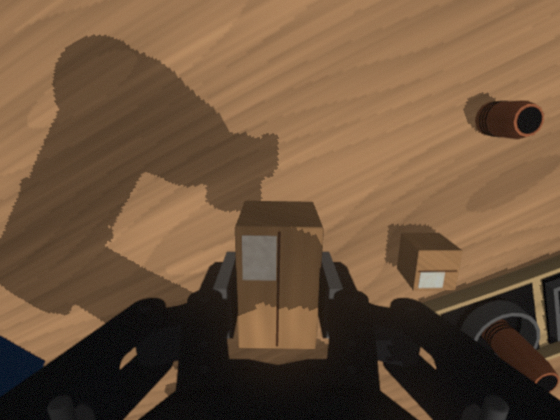

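```bash
python3 - <<'E'
from h import *
c=load('pics/w24.png');o=get_obs()
P=np.array([onz(c,u,v,o['tcp_pos'][2]) for u,v in ((236,227),(323,227),(318,347),(238,347))])
print(rot().inv().apply(P-o['tcp_pos'])*1000)
E
python3 -m pendant '[[255,-7,24,0,0,0,0.08],[255,-15,50,0,0,0,0.18],[255,-24,80,0,0,0,0.29],[255,-33,110,0,0,0,0.41],[255,-42,140,0,0,0,0.53],[255,-51,172,0,0,0,0.65],[255,-60,203,0,0,0,0.77],[255,-70,234,0,0,0,0.89],[255,-79,265,0,0,0,1.0],[255,-87,292,0,0,0,1.1],[255,-91,305,0,0,0,1.18],[255,-92,308,0,0,0,1.208]]'; python3 -m pendant '[[255,0,0,0,0,0,0],[255,0,0,0,0,0,0],[255,0,0,0,0,0,0]]'
python3 -c "
from h import *
c=cap('wrist','pics/w25.png');cap('side','pics/s25.png')
go(452.5,-46,150,-96.1)"
```

```text
[[ 2.91703591e+01 -1.92537606e+01  3.64136327e-03]
 [ 2.91871820e+01  1.61171454e+01 -2.44418540e-02]
 [-2.99629949e+01  1.63541957e+01 -1.02342651e-03]
 [-3.00512441e+01 -2.07708020e+01  2.84806490e-02]]
clock: 24.9
tcp_pos: [0.4488, -0.0481, 0.1429]
ee_rot: [3.136, -0.001, -1.682]
ft_force: [0.6, -0.1, -0.3]
width: 0.0349
clock: 25.15
tcp_pos: [0.4533, -0.0457, 0.144]
ee_rot: [3.141, -0.0, -1.675]
ft_force: [0.6, -0.0, -0.6]
width: 0.035
row [ 0.5  0.6 -6. ] [ 0.    -0.     0.002] rows>= 1 yaw now -96.0
```

View pics/w25.png

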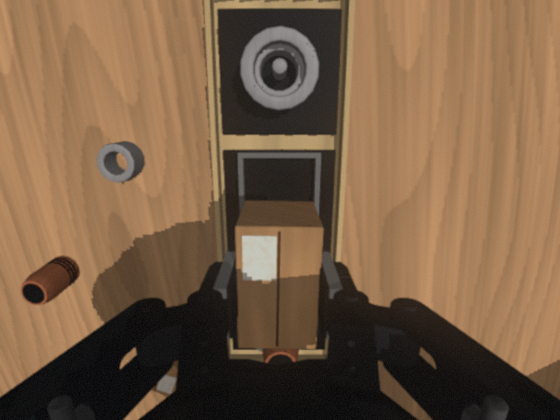

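View pics/s25.png

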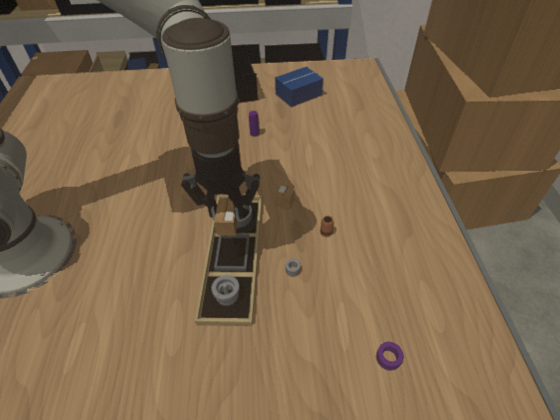

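The carton lines up with the bay (wall columns 238–321, carton centre 279). The gripper body will stay above the nozzle top (99 mm against 78 mm). Lowering.

```bash
python3 -m pendant '[[255,0,0,15,0,0,0],[255,0,0,35,0,0,0],[255,0,0,55,0,0,0],[255,0,0,70,0,0,0],[255,0,0,80,0,0,0],[255,0,0,87,0,0,0],[255,0,0,91,0,0,0],[255,0,0,93,0,0,0],[255,0,0,94,0,0,0],[255,0,0,94,0,0,0]]';  python3 -c "
from h import *
c=cap('wrist','pics/w26.png')
go(452.5,-46,48.2,-96.1)"
```

```text
clock: 26.08
tcp_pos: [0.4529, -0.046, 0.0506]
ee_rot: [-3.141, 0.0, -1.676]
ft_force: [-0.3, -0.4, -0.2]
width: 0.0352
row [-0.   0.5  2.6] [-0.001  0.     0.001] rows>= 1 yaw now -96.1
```

View pics/w26.png

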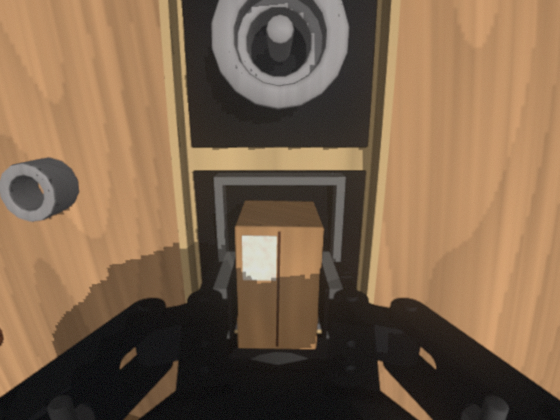

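The carton is well inside the bay. Setting it down and releasing.

```bash
python3 -m pendant '[[255,0,0,1,0,0,0],[255,0,0,2,0,0,0],[255,0,0,2.5,0,0,0],[255,0,0,3,0,0,0],[255,0,0,3,0,0,0]]'; python3 -m pendant '[[150,0,0,0,0,0,0],[130,0,0,0,0,0,0],[110,0,0,0,0,0,0],[90,0,0,0,0,0,0],[90,0,0,0,0,0,0],[90,0,0,-6,0,0,0],[90,0,0,-25,0,0,0],[60,0,0,-60,0,0,0],[30,0,0,-95,0,0,0],[0,0,0,-120,0,0,0],[0,0,0,-130,0,0,0],[0,0,0,-130,0,0,0]]';  python3 -c "
from h import *
c=cap('wrist','pics/w27.png')
go(430,-330,250,-96.1)"
```

```text
clock: 26.55
tcp_pos: [0.4527, -0.0461, 0.0481]
ee_rot: [-3.141, 0.0, -1.677]
ft_force: [-2.7, 0.9, 6.0]
width: 0.0349
clock: 27.55
tcp_pos: [0.4543, -0.0459, 0.1807]
ee_rot: [-3.134, 0.002, -1.676]
ft_force: [0.6, 0.4, -0.4]
width: 0.0853
row [284.7  -7.4 -71.7] [-0.003  0.001  0.   ] rows>= 8 yaw now -96.1
```

View pics/w27.png

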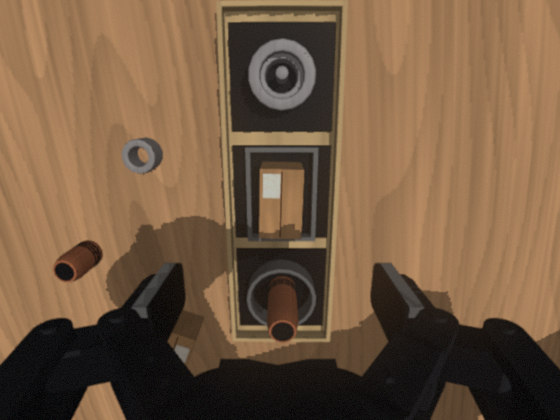

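All parts are placed. Moving the arm away for a final look.

```bash
python3 -m pendant '[[0,0,0,-30,0,0,0],[0,35,0,-60,0,0,0],[0,70,0,-70,0,0,0],[0,105,0,-70,0,0,0],[0,140,0,-70,0,0,0],[0,175,0,-70,0,0,0],[0,210,0,-70,0,0,0],[0,240,0,-70,0,0,0],[0,250,0,-70,0,0,0],[0,250,0,-70,0,0,0],[0,250,0,-70,0,0,0]]';  python3 -c "
from h import *
t=cap('top','pics/t9.png')['img'][:,:,::-1];s=cap('side','pics/s9.png')['img'][:,:,::-1]
cv2.imwrite('pics/f.png',np.hstack([cv2.resize(t[140:320,130:400],(480,320),interpolation=cv2.INTER_CUBIC),cv2.resize(s[100:340,190:370],(240,320),interpolation=cv2.INTER_CUBIC)]))
cv2.imwrite('pics/fs.png',cv2.resize(s[180:330,190:350],None,fx=4,fy=4,interpolation=cv2.INTER_CUBIC))"
```

```text
clock: 28.52
tcp_pos: [0.4254, -0.2946, 0.2457]
ee_rot: [3.138, 0.001, -1.678]
ft_force: [0.4, 0.5, 0.5]
width: 0.0856
```

View pics/f.png

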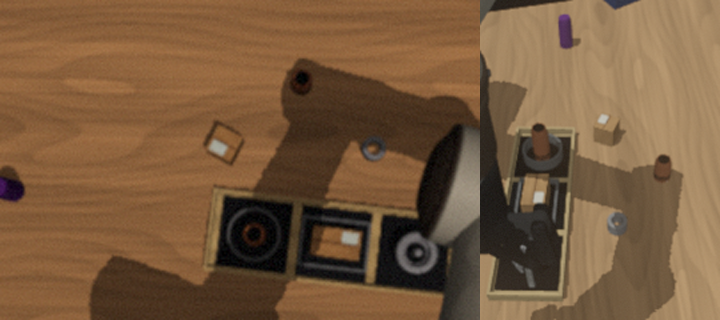

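View pics/fs.png

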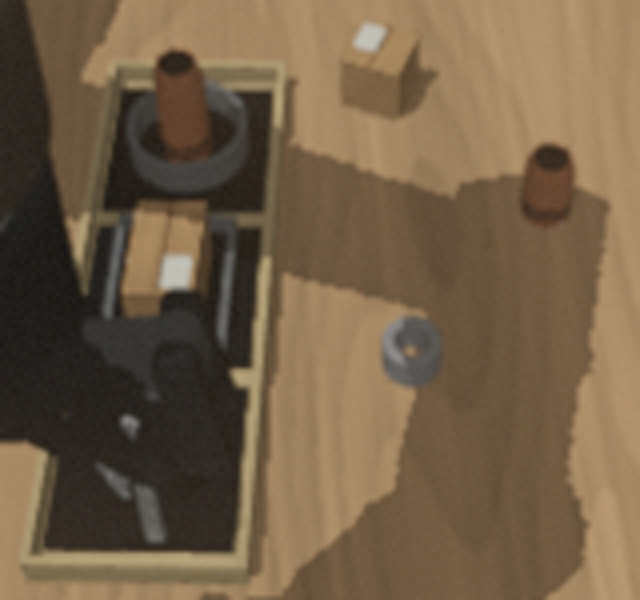

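The nozzle and carton are right. The arm hides the roll and ring from the side, so I'll move clear and look again.

```bash
python3 -m pendant '[[0,35,-6,0,0,0,0],[0,70,-12,0,0,0,0],[0,105,-18,0,0,0,0],[0,140,-25,0,0,0,0],[0,170,-30,0,0,0,0],[0,200,-36,0,0,0,0],[0,220,-40,0,0,0,0],[0,220,-40,0,0,0,0],[0,220,-40,0,0,0,0],[0,220,-40,0,0,0,0]]';  python3 -c "
from h import *
t=cap('top','pics/t10.png')['img'][:,:,::-1];s=cap('side','pics/s10.png')['img'][:,:,::-1]
S=load('pics/s10.png');T=load('pics/t10.png')
cv2.imwrite('pics/f2.png',np.hstack([cv2.resize(t[230:320,235:400],(440,240),interpolation=cv2.INTER_CUBIC),cv2.resize(s[190:330,190:330],(360,360),interpolation=cv2.INTER_CUBIC)[:240]*0]))
cv2.imwrite('pics/fs2.png',cv2.resize(s[180:330,190:350],None,fx=4,fy=4,interpolation=cv2.INTER_CUBIC))
print([proj(S,[.4423,-.147,z]) for z in (.042,.03)])"
```

```text
clock: 29.45
tcp_pos: [0.4431, -0.5163, 0.2471]
ee_rot: [3.141, 0.001, -1.675]
ft_force: [-0.1, 0.9, -0.5]
width: 0.0854
[array([225.31245118, 286.260702  ]), array([226.0536611, 289.5883553])]
```

View pics/fs2.png

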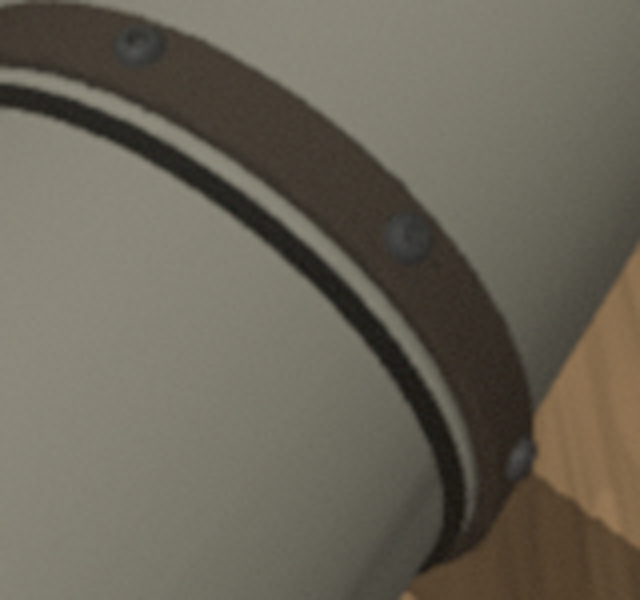

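View pics/f2.png

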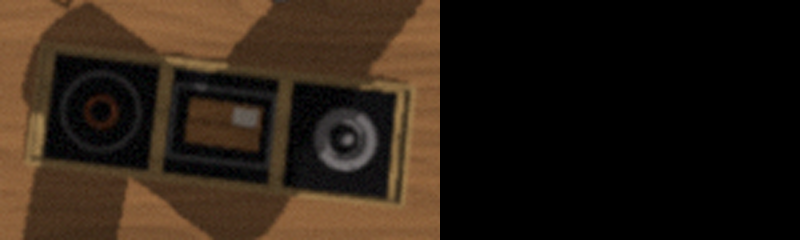

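```bash
python3 -c "
from h import *
s=cv2.imread('pics/s25.png');cv2.imwrite('pics/s25c.png',cv2.resize(s[260:330,190:270],None,fx=7,fy=7,interpolation=cv2.INTER_CUBIC))
a,b=load('pics/s25.png'),load('pics/w27.png')
for p in [(.4423,-.147,.042)]: print((proj(a,p)-[190,260])*7+3, proj(b,p))"
```

```text
[250.18715829 186.824914  ] [281.12479529  71.32427807]
```

View pics/s25c.png

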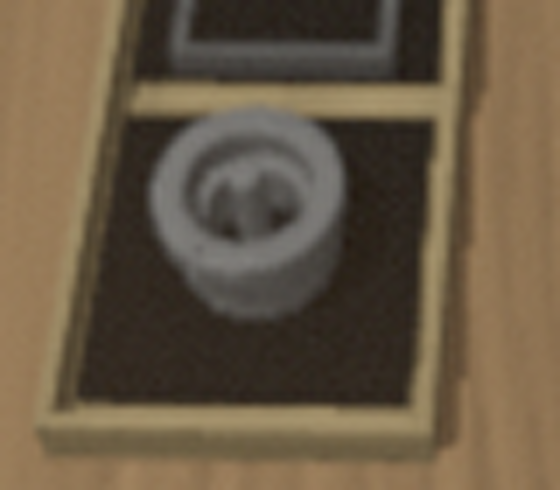

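The stack sits flat: the ring's top centre is at (249,188) in this crop, predicted (250,187) for a 42 mm top. Handing in.

```bash
python3 -c "
from bench import hand_in,get_obs
print(hand_in())"
```

```text
the job is handed in; nothing more can be done
None
```

The kit is complete and handed in at about 29.5 s. In the order asked, I stood the long copper nozzle in the cup, put the thick roll and then the thin ring over the post, and set the long carton flat in the bay.

**Final state:** The last top view shows all four parts in their holders with the arm clear. An earlier side view showed the ring lying flat on the roll, its top about 42 mm up as expected. I moved no look-alikes or purple parts; in the views before the last one, the three look-alikes were still standing in place.

**Forces:** The largest reading I saw was about 7 N.

**Checks that failed or disagreed:**
- In the very last side view the arm hid the tray. The check that the ring lies flat therefore rests on the side view taken before the carton was placed, plus the later wrist and top views.
- The rough two-view height of the carton came out at 45 mm instead of 40 mm, because of a blurred corner.
- The first two-view height of the ring was about 6 mm too low; a second pair of wrist views put its top at 11 mm, against the stated 12 mm.

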